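# Dry the washed paint cup on the air drying stand

### The arm

A 6-joint arm with a two-finger parallel gripper is mounted at the origin on a cart in front of the work surface, level with it; the furniture and walls round the work are solid. World frame = base frame: x ahead of the robot, y to its left, z up, the work surface at z = 0. Lengths are in m, angles in rad, forces in N, time in s.
With the tool pointing down it reaches from about 0.275 to 0.725 m from the base axis. Payload 5.6 kg.
Tool frame: the origin (TCP) lies at the centre of the arm's flange, where the gripper is bolted on; the fingertips stand 173 mm ahead of it and the grasp point (between the pads) lies 155 mm ahead of it; z points along the fingers, y is the line along which they close (so a half turn about z gives the same grasp; the last joint's range is limited). The gripper opens to 85 mm and grips with 20 to 120 N. Pads are 22 mm wide; open, the fingers measure 114 mm over their backs; the gripper's body (76 mm by 85 mm) begins 54 mm behind the grasp point. The pads swing forward as they close: fully open they stand 13 mm farther back than shut.
Start: joints at [-0.819, 0.255, 0.108, 0, -1.424, -0.285], TCP at [0.248, -0.491, 0.405] pointing down, gripper open.
Joint ranges: [-2.95, 2.95], [-1.21, 1.97], [-1.09, 1.5], [-2.87, 1.71], [-2.94, -0.07], [-3.05, 3.05]. Speed limits (rad/s): [2.57, 2.57, 3.14, 3.14, 3.14, 3.14].

### API

Orientations are given as a unit quaternion [x, y, z, w].
In Python, from station import manip gives the robot as it stands. The module is installed in compiled form; this text tells all that it offers.
- The arm moves only by the shell command python3 -m handwheel 'ROWS' [FORCE]. ROWS is text: rows parted by semicolons, each of 5 numbers parted by spaces: the gripper command: -1 is shut, 1 is fully open, values between are in proportion, then the shift along the tool's x, y, z in mm, then the turn about the tool's z in rad. In form: hand x y z turn; .... A call has 1 to 5 rows; each row is the pose to reach, as a shift and turn from the pose commanded when the call began, along the tool's axes at that moment; what a row does not reach only later rows make up. A row lasts 1/8 s, in which the tool goes at most 62.5 mm and 10.7 degrees, less where a joint would pass 70% of its speed; a pose out of reach is approached as far as the arm can. A call with a gripper value outside its range is refused whole. The fingers move at their own pace and stop on an object; FORCE is the grip in N (left out, the last holds). Time passes only in rows, so rows that repeat a pose let the fingers close. It gives the time, the measured TCP pose, the force, the opening and the grip force at its end, in the units of the state.
- manip.read_state(): the state, without advancing time (a new reading comes with each control period).
- manip.get_image(name): name is "side" or "top"; returns the picture (400x640x3 uint8, blue, green, red); there is no depth.
- manip.get_calibration(name): a dict with "vfov" (degrees; the focal length in pixels is half the picture's height over the tangent of half this angle, whatever the lens; pixels are square), "cx", "cy" (the principal point, pixels), "R" (3x3) and "t" (3): a world point X has camera coordinates R X + t. Camera axes: x right, y down, z forward; pixel columns grow to the right and rows downward; lengths in m; the calibration is good to about 2 mm. A picture is of the moment at which its call begins. get_calibration takes no time and is no camera call.
- manip.job_done(): hands the job in; it is judged then, once.
Trained networks look in the newest picture that a camera, given by its name, has taken for a name from the list of things; names that differ only in an ending like _2 or _b are one class to them, and where a whole thing is asked for, a point or a joint stands for the part that bears it (a point fixed in the world has none). Each returns a list of dicts, best first, with "p" (0 to 1); they miss things now and then, are a little off and sometimes report something else, mostly with a low value. They report only what shows in the picture. A call takes as long as a camera call. They do not tell look-alikes from the thing itself.
- manip.boxes_of(camera, query): "centre" ([x, y, z] in m, in world coordinates, good to about 4 mm: the middle of the surface that is visible of it).
The state is a dict: "t": time; "q": joint angles; "qd": joint speeds; "joint_efforts": joint torques, N m; "eef_pos": TCP position; "ee_rot": TCP orientation; "force": force on the tool from outside, world axes, zero at the start; "wrist_torque": the same for the moment, N m; "gripper_width": opening from 0.0 (shut) to 1.0 (fully open); "finger_force": force on a finger pad.
Only numpy, scipy, OpenCV 4.12 (cv2) and the standard library are available. Lean on these libraries where they do the work, as an engineer would, in place of code of your own. Each camera call takes 0.05 s, during which the arm holds its last target. There are 200 camera calls.

### The job

Take the washed white paint cup out of the wire rack, turn it mouth down and put it over the steel peg of the grey drying stand, lowering it gently, without letting it drop, until its rim rests flat on the black seat plate, and let go. Then start the dryer: press the yellow button fully down and let it come back up, then the green button likewise, one at a time and only with the cup in place on the peg. Leave the cup seated, and do not shift the wooden offcut behind the work or the roll of black tape.

Things in the scene. Friction and masses are not known exactly. Their poses are not given: they have to be found in the camera images.
- cup: White open straight-sided plastic cup, 0.06 to 0.13 kg, outer diameter 56 mm, inner 50 mm, height 90 mm, bottom 4 mm thick. Origin: centre of the outside of its bottom; z runs from the bottom to the open mouth. It starts lying in the rack, mouth end to the robot's left (+y, within 0.4 rad) and 20 degrees below level. The rack is narrower than the cup: its flanks are free to grip along all its length.
- cup_rim (a point): Centre of the cup's mouth, in the plane of the rim, on the cup's axis 90 mm from its origin (z axis as the cup's).
- rack: Fixed wire rack under the cup: two steel wires, 40 mm wide over all, sloping down 20 degrees to a 19 mm high wire stop that the lower edge of the cup's rim rests against; black foot 120x64x10 mm. Origin: centre of its underside on the bench; x towards the cup's mouth, z up. The cup's middle lies about 76 mm above the bench; it lifts straight up out of the rack.
- stand: Fixed grey drying stand, housing 120 (x) by 240 (y) by 28 mm high. Origin: centre of its underside; z up, x away from the robot within 0.3 rad. At y = +60 mm the upright steel peg, 24 mm diameter (36 mm collar on the lowest 7 mm), its tapered top 65 mm above the seat plate; at y = -55 mm the two push buttons.
- seat (a point): On the peg's axis at the level of the top of the round black seat plate (92 mm diameter, 30 mm above the bench), on which the cup's rim must rest. Frame as the stand's, z up.
- yellow_button (a joint): Travel of the yellow round push button (28 mm diameter, the one nearer the robot, 26 mm from the line through the peg along the stand's y): 0 up, 0.006 m fully down; a spring pushes it back, about 5 N when fully down.
- yellow_button_top (a point): Centre of the top face of the yellow button; press straight down here.
- green_button (a joint): Travel of the green round push button (28 mm diameter, the one farther from the robot, 52 mm beyond the yellow one): 0 up, 0.006 m fully down; same spring.
- green_button_top (a point): Centre of the top face of the green button; press straight down here.
- wood_offcut: Loose bystander: plain wooden offcut lying flat, 45x160 mm, 20 mm high, long side roughly across, behind the work. Origin: centre of its underside.
- black_tape: Loose bystander: roll of black tape lying flat, 55 mm diameter, 19 mm high. Origin: centre of its underside.
There are look-alikes about, which are no part of the job. Leave any red or turquoise look-alike of the cup alone.

How it is judged:
On the way, in this order (a step that is already met when the one before it is completed fails the run):
1. the cup stands mouth down over the peg, its rim on the seat plate, released (angle between cup's own z axis and vertical above 3.02 rad and horizontal distance between cup_rim and seat below 0.018 m and z of cup_rim in the frame of seat below 0.006 m and contact force between the fingers and cup below 0.1 N), for 0.2 s.
2. the yellow button is pressed down (value of joint yellow_button above 0.0045 m and angle between cup's own z axis and vertical above 3.02 rad and horizontal distance between cup_rim and seat below 0.018 m and z of cup_rim in the frame of seat below 0.006 m), for 0.05 s.
3. the yellow button has come back up (value of joint yellow_button below 0.002 m), for 0.05 s.
4. the green button is pressed down (value of joint green_button above 0.0045 m and angle between cup's own z axis and vertical above 3.02 rad and horizontal distance between cup_rim and seat below 0.018 m and z of cup_rim in the frame of seat below 0.006 m), for 0.05 s.
At the end, for the whole second after the job is handed in: The cup stands at rest and released, mouth down over the peg: upside down to within about 7 degrees, the centre of its rim within 18 mm of the peg's axis and no more than 6 mm above the seat plate; both buttons are back up (all of step 1 and linear speed of cup below 0.02 m/s and value of joint each of yellow_button, green_button below 0.002 m); the robot touches nothing.
It fails at once if the cup is dropped over the peg (falls faster than 0.6 m/s there) (horizontal distance between cup_rim and seat below 0.03 m and z of cup_rim in the frame of seat below 0.08 m and linear speed of cup above 0.6 m/s).
It fails at once if a button is pressed while the cup is not in place on the peg (value of joint any of yellow_button, green_button above 0.004 m and not (angle between cup's own z axis and vertical above 2.9 rad and horizontal distance between cup_rim and seat below 0.025 m)).
It fails at once if both buttons are pressed at once (value of joint each of yellow_button, green_button above 0.003 m).
It fails at once if the wooden offcut is shifted by more than 5 cm (distance of wood_offcut from where it was at the start of the episode above 0.05 m).
It fails at once if the roll of tape is shifted by more than 5 cm (distance of black_tape from where it was at the start of the episode above 0.05 m).
It also fails if it takes over 48 s, if anything falls off the work surface, if the arm or the gripper's body presses on something with over 40 N, if the wrist force passes 120 N, or if a joint passes its speed limit or range.

## Working session

There is one attempt and no reset: what is moved stays moved. The work goes in short steps, Python scripts to look and compute and a shell command to move; the robot and the scene stay as the last step left them, time stands still between calls to the robot, and variables do not carry over. Pictures are saved under pics/ and viewed, at most 13 in all, crops included, and the job is handed in when it is done.

```bash
mkdir -p pics; python3 - <<'E'
from station import manip
import cv2,numpy as np
for c in("side","top"):
    cv2.imwrite(f"pics/{c}0.png",manip.get_image(c))
    k=manip.get_calibration(c);print(c,k["vfov"],k["cx"],k["cy"],np.round(k["R"],3).tolist(),np.round(k["t"],3))
    for q in("cup","rack","stand","yellow_button_top","green_button_top","wood_offcut","black_tape"):
        print(q,[(np.round(d["centre"],3).tolist(),round(d["p"],2)) for d in manip.boxes_of(c,q)[:4]])
s=manip.read_state();print(s["t"],s["eef_pos"],s["ee_rot"],s["gripper_width"])
E
```

```text
side 45.587901808629255 321.9404114833915 205.92377659200582 [[-0.679, 0.735, 0.0], [0.586, 0.542, -0.602], [-0.443, -0.408, -0.798]] [ 0.311 -0.322  1.69 ]
cup [([0.572, 0.169, 0.093], 0.82), ([0.431, 0.257, 0.05], 0.82), ([0.435, 0.071, 0.049], 0.73)]
rack [([0.569, 0.178, 0.011], 0.74)]
stand [([0.559, -0.182, 0.029], 0.71)]
yellow_button_top []
green_button_top []
wood_offcut [([0.706, -0.025, 0.022], 0.68)]
black_tape [([0.487, 0.396, 0.015], 0.56)]
top 54.69706236177315 317.98645305502157 208.9495847523196 [[0.003, -1.0, 0.014], [-0.991, -0.005, -0.137], [0.137, -0.014, -0.99]] [0.064 0.568 1.181]
cup [([0.557, 0.163, 0.094], 0.75), ([0.425, 0.064, 0.048], 0.57)]
rack [([0.536, 0.12, 0.01], 0.6), ([0.544, -0.195, 0.03], 0.31)]
stand [([0.544, -0.198, 0.035], 0.63)]
yellow_button_top [([0.54, -0.194, 0.03], 0.35)]
green_button_top [([0.704, -0.027, 0.017], 0.69)]
wood_offcut [([0.704, -0.027, 0.019], 0.93)]
black_tape [([0.483, 0.392, 0.023], 0.51), ([0.544, -0.197, 0.032], 0.49)]
0.8 [ 0.24751371 -0.49114474  0.40468516] [-2.31266016e-01  9.72890554e-01  5.13369889e-06  3.62047916e-06] 1.001091016995814
```

View pics/side0.png

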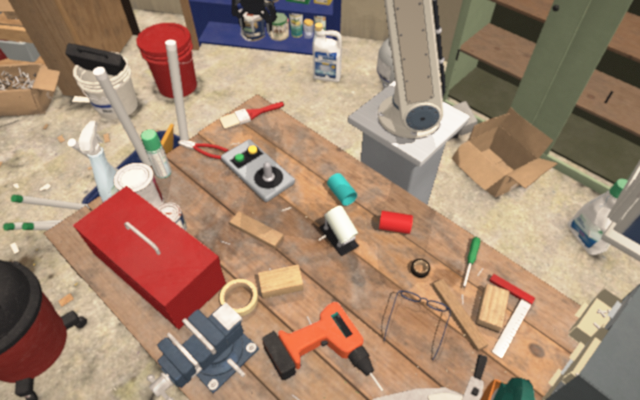

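View pics/top0.png

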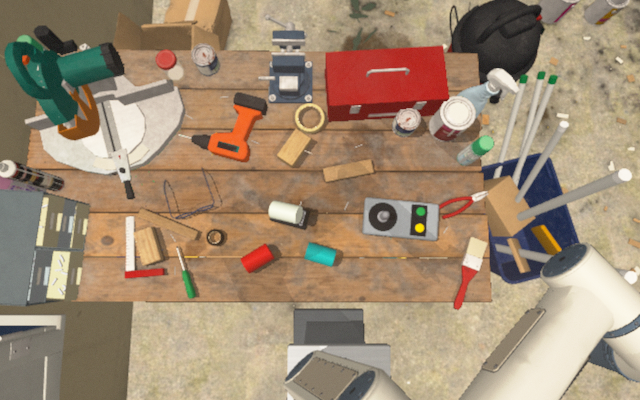

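The side view shows the white cup at about (340,228) in its rack and the stand at (258,170), with yellow at (253,150), green at (239,158) and the peg at (267,172). In the top view the cup is at (287,212), the peg at (381,214), yellow at (419,228) and green at (421,212).

I'll fit the cup outline and triangulate the buttons.

```bash
cat > h.py <<'E'
from station import manip
import cv2,numpy as np
from scipy.optimize import minimize,least_squares
K={c:manip.get_calibration(c) for c in("side","top")}
def proj(c,P):
    k=K[c];f=200/np.tan(np.radians(k["vfov"]/2));X=np.atleast_2d(P)@np.array(k["R"]).T+np.array(k["t"])
    return X[:,:2]/X[:,2:]*f+[k["cx"],k["cy"]]
def tri(uv):
    return least_squares(lambda X:np.concatenate([proj(c,X)[0]-uv[c] for c in uv]),[.5,0,.05])
def blob(im,lo,hi,box):
    m=cv2.inRange(cv2.cvtColor(im,cv2.COLOR_BGR2HSV),lo,hi);z=np.zeros_like(m);x0,y0,x1,y1=box;z[y0:y1,x0:x1]=m[y0:y1,x0:x1]
    n,l,st,ce=cv2.connectedComponentsWithStats(z);i=1+np.argmax(st[1:,4]);return (l==i).astype(np.uint8),ce[i]
def cup_pts(o,a):
    a=a/np.linalg.norm(a);u=np.cross(a,[0.3,0.2,0.93]);u/=np.linalg.norm(u);v=np.cross(a,u)
    t=np.linspace(0,2*np.pi,48)[:,None];r=.028*(np.cos(t)*u+np.sin(t)*v);return np.vstack([o+r,o+r+.09*a])
def sil(c,P,S=4):
    m=np.zeros((400*S,640*S),np.uint8);h=cv2.convexHull(proj(c,P).astype(np.float32))
    cv2.fillConvexPoly(m,np.round((h+.5)*S).astype(int),1);return cv2.resize(m.astype(np.float32),(640,400),interpolation=cv2.INTER_AREA)
E
python3 - <<'E'
from h import *
im={c:cv2.imread(f"pics/{c}0.png") for c in K}
B={"side":dict(y=(244,140,264,158),g=(228,150,248,166),cup=(315,195,365,255)),"top":dict(y=(408,220,432,238),g=(410,203,434,220),cup=(262,192,320,236))}
P={}
for n,lo,hi in(("y",(18,110,110),(35,255,255)),("g",(45,80,50),(90,255,255))):
    uv={c:blob(im[c],lo,hi,B[c][n])[1] for c in K};r=tri(uv);P[n]=r.x;print(n,uv,np.round(r.x,4),r.cost)
d=P["g"]-P["y"];print("sep",np.linalg.norm(d),"yaw",-np.arctan2(d[1],d[0])*-1);d=d[:2]/np.linalg.norm(d[:2])
print("seat",(P["g"]+P["y"])[:2]/2+.115*np.array([-d[1],d[0]]))
M={}
for c in K: M[c],ce=blob(im[c],(0,0,140),(180,70,255),B[c]["cup"]);print(c,M[c].sum(),ce)
def axis(p): return np.array([-np.sin(p)*np.cos(.349),np.cos(p)*np.cos(.349),-np.sin(.349)])
def cost(p):
    a=axis(p[2]);o=np.array([p[0],p[1],.076])-.045*a;return sum(np.abs(sil(c,cup_pts(o,a))-M[c]).sum() for c in K)
b=min((minimize(cost,[.565,.165,w],method="Nelder-Mead",options=dict(initial_simplex=[[.565,.165,w],[.58,.165,w],[.565,.18,w],[.565,.165,w+.2]])) for w in(-.3,-.1,.1,.3)),key=lambda r:r.fun)
print("cup",b.x,b.fun,"axis",axis(b.x[2]))
v=[]
for c,(x0,y0,x1,y1) in(("side",(225,130,375,265)),("top",(255,170,445,250))):
    i=im[c].copy();a=axis(b.x[2]);h=cv2.convexHull(proj(c,cup_pts(np.array([*b.x[:2],.076])-.045*a,a)).astype(np.float32))
    s=3;j=cv2.resize(i[y0:y1,x0:x1],None,fx=s,fy=s,interpolation=cv2.INTER_CUBIC)
    cv2.polylines(j,[np.round((h-[x0,y0]+.5)*s).astype(int)],True,(0,0,255),1)
    S=(P["g"]+P["y"])/2+.115*np.array([-d[1],d[0],0]);S[2]=.03
    t=np.linspace(0,6.28,40)[:,None];ring=S+.046*np.hstack([np.cos(t),np.sin(t),0*t])
    cv2.polylines(j,[np.round((proj(c,ring)-[x0,y0]+.5)*s).astype(int)],True,(255,255,0),1)
    v.append(cv2.copyMakeBorder(j,0,0,0,600-j.shape[1],cv2.BORDER_CONSTANT) if j.shape[1]<600 else j)
v=np.vstack(v)[:,:600] if v[0].shape[1]==v[1].shape[1] else v[0]
cv2.imwrite("pics/fit.png",cv2.resize(v,None,fx=.9,fy=.9));print(v.shape)
E
```

```text
y {'side': array([252.43283582, 149.47761194]), 'top': array([419.3, 227.5])} [ 0.5113 -0.2539  0.0372] 0.27182537148622815
g {'side': array([239.27272727, 157.54545455]), 'top': array([420.38157895, 211.        ])} [ 0.5636 -0.2589  0.0369] 0.18497657868140485
sep 0.05256973808966768 yaw -0.0963408965588175
seat [ 0.54849878 -0.14194172]
side 722 [341.32825485 224.06925208]
top 604 [285.0794702 211.3294702]
cup [ 0.5570021   0.16648496 -0.24725719] 142.5 axis [ 0.22999105  0.91113592 -0.34195826]
(645, 600, 3)
```

View pics/fit.png

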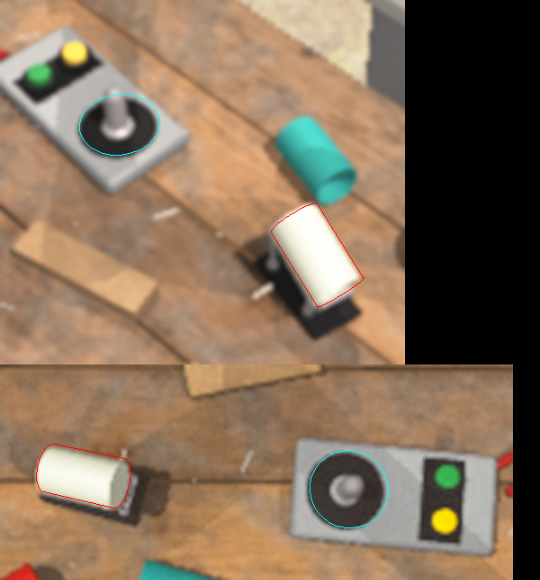

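Both fits sit right on the objects. In this view the peg is at (0.548,-0.142), the button tops are at z≈0.037, and the cup's axis is tilted 0.247 rad from +y. The tool can't tilt, so I'll grip near the cup's bottom and pivot the cup mouth-down between the pads. The first move goes towards the cup.

```bash
cat >> h.py <<'E'
def to(p,ang=None):
    """shift (mm, tool axes) and turn from the measured pose to world TCP p, tool x at world angle ang (deg)"""
    from scipy.spatial.transform import Rotation as Ro
    s=manip.read_state();R=Ro.from_quat(s["ee_rot"]).as_matrix();d=R.T@(np.array(p)-s["eef_pos"])*1000
    a=np.degrees(np.arctan2(R[1,0],R[0,0]));t=0 if ang is None else -np.radians((ang-a+180)%360-180)
    print("t",round(s["t"],2),"pos",np.round(s["eef_pos"],4),"xang",round(a,1),"-> shift",np.round(d,1),"turn",round(t,3),"q",np.round(s["q"],2),"w",round(s["gripper_width"],3))
E
python3 -m handwheel '1 -50 38 0 -0.171; 1 -100 76 0 -0.342; 1 -150 114 0 -0.513; 1 -200 152 0 -0.684; 1 -250 190 0 -0.857'
python3 -c "
from h import *
to([.5517,.1455,.40],-104.2)"
```

```text
t: 1.42
eef_pos: [0.385, -0.2084, 0.405]
ee_rot: [-0.617, 0.787, -0.0, 0.0]
force: [1.2, -0.4, -0.4]
gripper_width: 1.003
finger_force: 0.0
t 1.43 pos [ 0.385  -0.2084  0.405 ] xang -103.8 -> shift [-383.5  -77.2    5.1] turn 0.006 q [-0.14  0.03 -0.16  0.   -1.38 -0.11] w 1.003
```

```bash
python3 -m handwheel '1 -60 -12 0 0; 1 -120 -24 10 0; 1 -180 -36 25 0; 1 -240 -48 40 0; 1 -300 -60 60 0' >/dev/null
python3 -m handwheel '1 -40 -9 20 0; 1 -83 -17 40 0; 1 -83 -17 50 0; 1 -83 -17 50 0'
python3 -c "
from h import *
to([.5517,.1455,.234],-104.2)"
```

```text
t: 2.55
eef_pos: [0.5514, 0.1396, 0.2947]
ee_rot: [-0.615, 0.789, 0.0, -0.001]
force: [-0.3, -0.2, 1.0]
gripper_width: 1.0
finger_force: 0.0
t 2.55 pos [0.5514 0.1396 0.2947] xang -104.1 -> shift [-5.9  1.1 60.7] turn 0.001 q [ 0.52  0.35 -0.05 -0.   -1.18 -0.77] w 1.0
```

```bash
python3 -m handwheel '1 -3 1 30 0; 1 -3 1 61 0; 1 -3 1 61 0; 0 -3 1 61 0; -1 -3 1 61 0' 20
python3 -m handwheel '-1 0 0 0 0; -1 0 0 0 0; -1 0 0 0 0; -1 0 0 0 0'
python3 - <<'E'
from h import *
v=[]
for c,(x0,y0,x1,y1) in(("side",(290,150,390,270)),("top",(240,160,340,280))):
    v.append(cv2.resize(manip.get_image(c)[y0:y1,x0:x1],None,fx=4,fy=4,interpolation=cv2.INTER_CUBIC))
cv2.imwrite("pics/grip.png",np.hstack(v))
to([.5517,.1455,.234],-104.2)
E
```

```text
t: 3.18
eef_pos: [0.5513, 0.143, 0.2369]
ee_rot: [-0.614, 0.789, 0.0, 0.001]
force: [-4.8, 0.8, 5.0]
gripper_width: 0.658
finger_force: 20.3
t: 3.68
eef_pos: [0.5513, 0.1431, 0.2369]
ee_rot: [-0.615, 0.789, 0.0, 0.001]
force: [-5.7, 1.3, 6.4]
gripper_width: 0.663
finger_force: 20.5
t 3.77 pos [0.5512 0.143  0.2369] xang -104.2 -> shift [-2.5  0.2  2.9] turn 0.001 q [ 0.53  0.4  -0.13 -0.   -1.04 -0.78] w 0.659
```

View pics/grip.png

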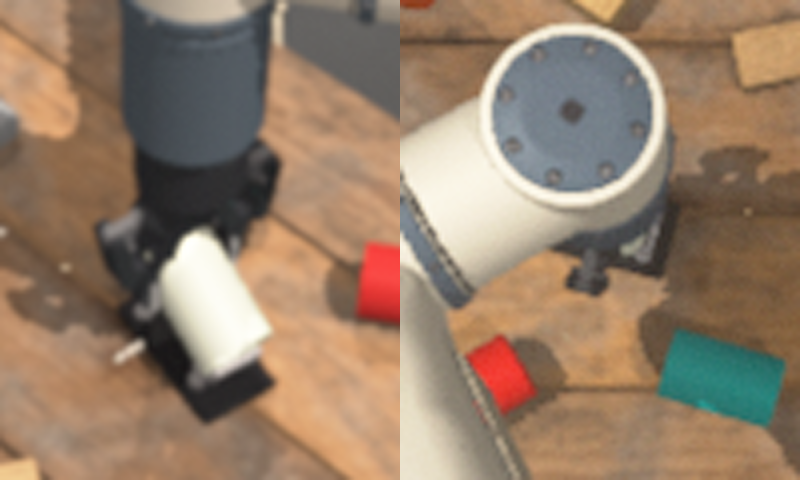

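The cup is gripped about 19 mm from its bottom, at 56 mm width. I'll lift it straight up and see whether it swings.

```bash
python3 -m handwheel '-1 0 0 -15 0; -1 0 0 -35 0; -1 0 0 -55 0; -1 0 0 -75 0; -1 0 0 -75 0'
cat >> h.py <<'E'
def cupfit(yaw,tilt0=.35,show=None,box="side"):
    s=manip.read_state();im=manip.get_image("side");from scipy.spatial.transform import Rotation as Ro
    G=s["eef_pos"]+Ro.from_quat(s["ee_rot"]).as_matrix()@[0,0,.152];u=proj("side",G)[0].astype(int)
    M,ce=blob(im,(0,0,140),(180,70,255),(u[0]-45,u[1]-45,u[0]+45,u[1]+60))
    ax=lambda t:np.array([-np.sin(yaw)*np.cos(t),np.cos(yaw)*np.cos(t),-np.sin(t)])
    def cost(p):
        S=sil("side",cup_pts(G+[0,0,p[2]]-p[1]*ax(p[0]),ax(p[0])));return np.maximum(M-S,0).sum()*2+np.maximum(S-M,0).sum()
    b=min((minimize(cost,[t,.02,0],method="Nelder-Mead",options=dict(initial_simplex=[[t,.02,0],[t+.2,.02,0],[t,.03,0],[t,.02,.006]])) for t in(tilt0-.4,tilt0,tilt0+.4,tilt0+.8)),key=lambda r:r.fun)
    print("tilt",round(b.x[0],3),"g",round(b.x[1],4),"dz",round(b.x[2],4),"cost",b.fun,"G",np.round(G,4),"t",s["t"])
    if show:
        h=cv2.convexHull(proj("side",cup_pts(G+[0,0,b.x[2]]-b.x[1]*ax(b.x[0]),ax(b.x[0]))).astype(np.float32))
        x0,y0=u-60;j=cv2.resize(im[y0:y0+130,x0:x0+120],None,fx=4,fy=4,interpolation=cv2.INTER_CUBIC)
        cv2.polylines(j,[np.round((h-[x0,y0]+.5)*4).astype(int)],True,(0,0,255),1);cv2.imwrite(show,j)
E
python3 -c "
from h import *
cupfit(-.247,show='pics/lift.png')"
```

```text
t: 4.4
eef_pos: [0.5522, 0.143, 0.3126]
ee_rot: [-0.615, 0.789, -0.001, 0.003]
force: [0.0, 0.8, -1.0]
gripper_width: 0.661
finger_force: 21.7
tilt 0.39 g 0.0203 dz -0.0053 cost 370.9375 G [0.553  0.1434 0.1607] t 4.4
```

View pics/lift.png

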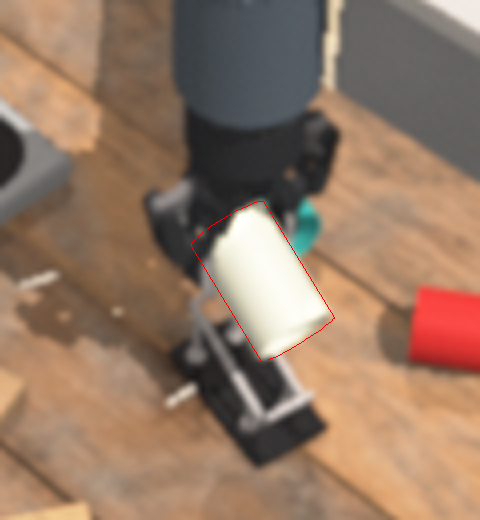

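The cup is lifted and still tilted 0.37 rad, so it did not swing. The peg can turn it: I'll hook the lower rim edge on the peg's near face and arc over, so the cup pivots mouth-down onto the peg. I'll approach from the button side, high up.

```bash
python3 -m handwheel '-1 0 0 -30 -0.15; -1 50 0 -50 -0.31; -1 110 0 -50 -0.46; -1 165 -1 -50 -0.62; -1 220 -2 -50 -0.77' 20
python3 -c "
from h import *
to([.591,-.2156,.34],-60)"
```

```text
t: 5.08
eef_pos: [0.4988, -0.0725, 0.3591]
ee_rot: [0.867, -0.498, -0.0, 0.0]
force: [1.2, 0.2, -0.5]
gripper_width: 0.661
finger_force: 21.8
t 5.08 pos [ 0.4988 -0.0725  0.3591] xang -59.7 -> shift [170.1  -7.5  19. ] turn 0.005 q [ 0.17  0.18 -0.1  -0.   -1.29  0.36] w 0.661
```

```bash
python3 -m handwheel '-1 50 -2 0 0; -1 105 -5 0 0; -1 150 -7 0 0; -1 170 -7 20 0; -1 170 -7 20 0' >/dev/null
python3 -c "
from h import *
to([.591,-.2156,.284],-60);cupfit(.524)"
```

```text
t 5.7 pos [ 0.5904 -0.2157  0.3361] xang -60.2 -> shift [ 0.4 -0.8 52.1] turn -0.003 q [-0.1   0.44  0.2  -0.   -1.34  0.62] w 0.661
tilt 1.143 g -0.0529 dz 0.0452 cost 1999.8125 G [ 0.5895 -0.2155  0.1841] t 5.7
```

```bash
python3 -m handwheel '-1 0 -1 20 0; -1 0 -1 40 0; -1 0 -1 52 0; -1 0 -1 52 0' 
python3 - <<'E'
from h import *
im=manip.get_image("side");cv2.imwrite("pics/pre.png",cv2.resize(im[80:220,180:340],None,fx=4.5,fy=4,interpolation=cv2.INTER_CUBIC))
to([.591,-.2156,.284],-60)
E
```

```text
t: 6.25
eef_pos: [0.5913, -0.2136, 0.2874]
ee_rot: [0.866, -0.5, -0.0, 0.0]
force: [1.3, 0.5, -0.8]
gripper_width: 0.659
finger_force: 21.9
t 6.3 pos [ 0.5915 -0.2138  0.2882] xang -60.0 -> shift [1.2 1.4 4.2] turn 0.0 q [-0.1   0.46  0.12  0.   -1.22  0.62] w 0.659
```

View pics/pre.png

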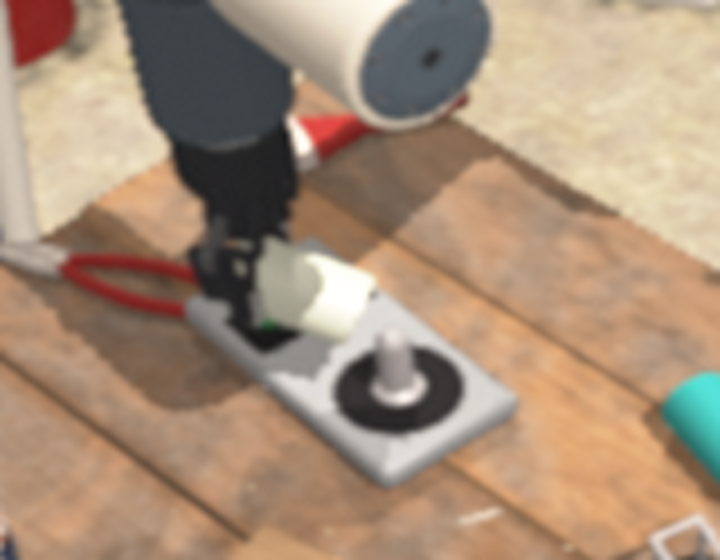

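The picture shows the cup's mouth just short of the peg, with the peg top at about (395,340), lined up and slightly above. Now the contact and the first part of the arc.

```bash
python3 -m handwheel '-1 0 0 5 0; -1 -8 0 5 0; -1 -16 0 5 0; -1 -22 0 1 0; -1 -29 0 -5 0' 
python3 -m handwheel '-1 -8 0 -4 0; -1 -17 0 -9 0; -1 -17 0 -9 0' 
python3 - <<'E'
from h import *
im=manip.get_image("side");cv2.imwrite("pics/arc1.png",cv2.resize(im[100:210,210:320],None,fx=5,fy=5,interpolation=cv2.INTER_CUBIC))
to([.5485,-.142,.284],-60)
E
```

```text
t: 6.92
eef_pos: [0.5771, -0.189, 0.2934]
ee_rot: [0.866, -0.5, 0.001, 0.0]
force: [1.8, -2.7, -1.6]
gripper_width: 0.655
finger_force: 22.6
t: 7.3
eef_pos: [0.5687, -0.174, 0.3031]
ee_rot: [0.866, -0.5, 0.001, -0.0]
force: [2.1, -3.6, 3.7]
gripper_width: 0.662
finger_force: 25.3
t 7.35 pos [ 0.5688 -0.1742  0.3029] xang -60.0 -> shift [-38.1   1.5  18.8] turn 0.0 q [-0.03  0.39  0.04  0.   -1.22  0.56] w 0.659
```

View pics/arc1.png

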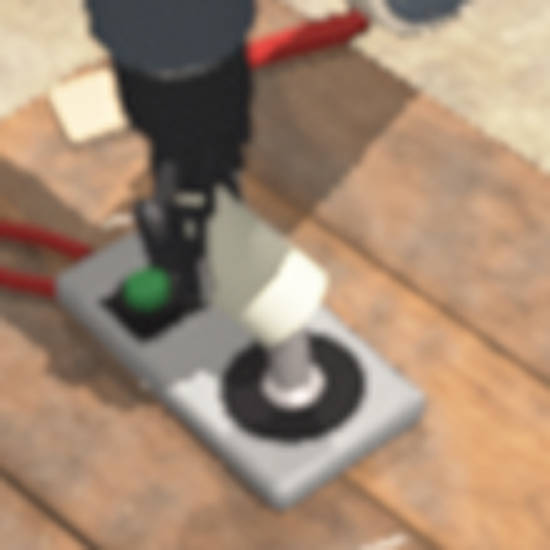

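The cup is pivoting on the peg as planned and now dips about 45°. I'll continue the arc.

```bash
python3 -m handwheel '-1 -10 0 -3 0; -1 -21 0 -4 0; -1 -31 0 -4 0; -1 -41 0 -3 0; -1 -50 0 0 0' 
python3 -m handwheel '-1 -7 0 1 0; -1 -7 0 1 0' 
python3 - <<'E'
from h import *
im=manip.get_image("side");cv2.imwrite("pics/arc2.png",cv2.resize(im[100:210,210:320],None,fx=5,fy=5,interpolation=cv2.INTER_CUBIC))
to([.5485,-.142,.284],-60)
E
```

```text
t: 7.98
eef_pos: [0.5441, -0.1313, 0.3029]
ee_rot: [0.866, -0.5, 0.002, -0.0]
force: [2.9, -3.7, 2.4]
gripper_width: 0.661
finger_force: 29.4
t: 8.22
eef_pos: [0.5401, -0.1246, 0.3001]
ee_rot: [0.866, -0.5, -0.0, -0.0]
force: [2.1, -2.5, -0.8]
gripper_width: 0.655
finger_force: 28.9
t 8.28 pos [ 0.5402 -0.1247  0.3001] xang -60.0 -> shift [19.2  1.4 16.1] turn -0.0 q [ 0.06  0.32 -0.08 -0.   -1.18  0.47] w 0.656
```

View pics/arc2.png

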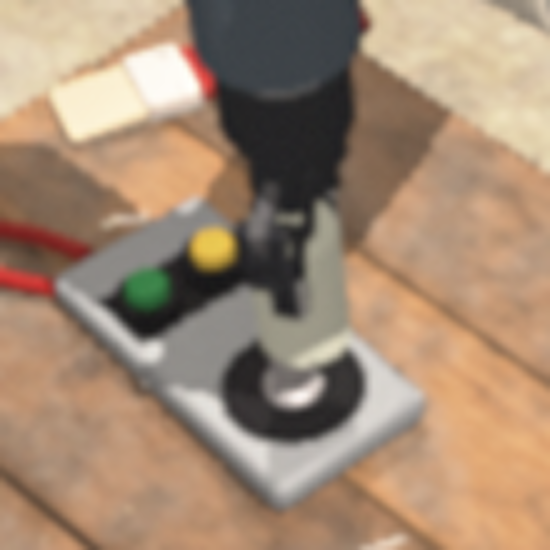

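The cup is nearly upright, mouth down over the peg. I'll lower it while centring.

```bash
python3 -m handwheel '-1 4 0 4 0; -1 9 1 11 0; -1 14 1 18 0; -1 17 1 25 0; -1 17 1 25 0' 
python3 - <<'E'
from h import *
im=manip.get_image("side");cv2.imwrite("pics/low.png",cv2.resize(im[110:200,220:310],None,fx=6,fy=6,interpolation=cv2.INTER_CUBIC))
to([.5485,-.142,.258],-60)
E
```

```text
t: 8.9
eef_pos: [0.5475, -0.1404, 0.2745]
ee_rot: [0.866, -0.501, -0.001, 0.0]
force: [0.0, 0.2, -1.0]
gripper_width: 0.662
finger_force: 28.9
t 8.95 pos [ 0.5476 -0.1403  0.2751] xang -60.0 -> shift [ 2.   0.1 17.1] turn -0.001 q [ 0.03  0.36 -0.09 -0.   -1.13  0.5 ] w 0.657
```

View pics/low.png

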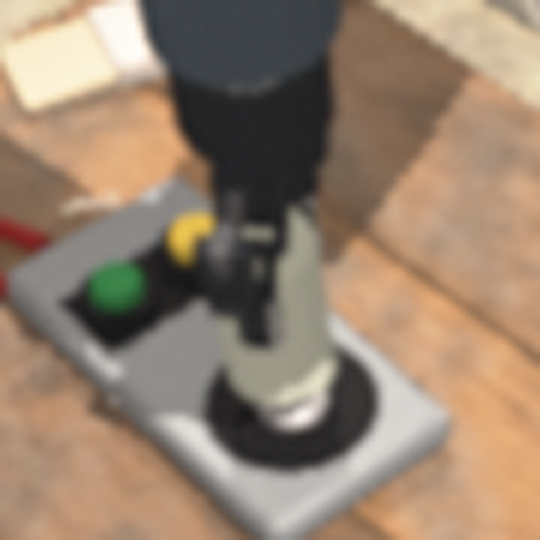

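The rim is just above the collar, at about (282,400), and roughly level. I'll lower gently until it makes contact.

```bash
python3 -m handwheel '-1 1 0 4 0; -1 2 0 8 0; -1 2 0 12 0; -1 2 0 14 0; -1 2 0 14 0'; python3 -m handwheel '-1 0 0 2 0; -1 0 0 2 0';  python3 -m handwheel '-1 0 0 2 0; -1 0 0 2 0'
```

```text
t: 9.57
eef_pos: [0.5486, -0.1419, 0.2614]
ee_rot: [0.866, -0.5, -0.0, 0.0]
force: [0.0, -0.0, -1.3]
gripper_width: 0.658
finger_force: 28.9
t: 9.82
eef_pos: [0.5487, -0.1419, 0.2595]
ee_rot: [0.866, -0.5, -0.0, 0.0]
force: [-0.6, -0.2, -0.6]
gripper_width: 0.661
finger_force: 28.9
t: 10.07
eef_pos: [0.5486, -0.1419, 0.2574]
ee_rot: [0.866, -0.5, -0.0, 0.0]
force: [1.1, 0.1, -0.1]
gripper_width: 0.661
finger_force: 28.9
```

```bash
for i in 1; do python3 -m handwheel '-1 0 0 2 0; -1 0 0 2 0';  python3 -m handwheel '-1 0 0 2 0; -1 0 0 2 0'; done | grep -E "eef|^force"
```

```text
eef_pos: [0.5486, -0.1419, 0.2553]
force: [-0.4, -0.2, -0.6]
eef_pos: [0.5486, -0.1419, 0.2534]
force: [-0.6, -0.3, -0.5]
```

```bash
python3 -m handwheel '-1 0 0 2 0; -1 0 0 2 0' | grep -E "eef|^force"; python3 -m handwheel '-1 0 0 2 0; -1 0 0 2 0' | grep -E "eef|^force"
python3 - <<'E'
from h import *
im=manip.get_image("side");cv2.imwrite("pics/low2.png",cv2.resize(im[110:200,220:310],None,fx=6,fy=6,interpolation=cv2.INTER_CUBIC))
E
```

```text
eef_pos: [0.5486, -0.1419, 0.2514]
force: [-0.0, -0.3, -0.3]
eef_pos: [0.5488, -0.1419, 0.25]
force: [-0.4, 0.5, 2.4]
```

View pics/low2.png

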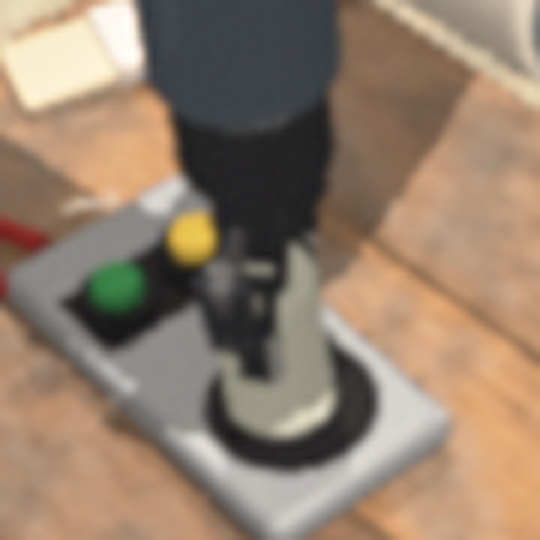

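The cup surrounds the peg, with its rim on the seat at about (280,420), and the force is starting to rise. I'll press a little to seat it flat, then open slowly and retreat.

```bash
python3 -m handwheel '-1 0 0 2 0; -1 0 0 2 0' | grep -E "eef|^force"; python3 -m handwheel '-1 0 0 2 0; -1 0 0 2 0' | grep -E "eef|^force"
```

```text
eef_pos: [0.5487, -0.1419, 0.2498]
force: [-5.0, 2.7, 14.0]
eef_pos: [0.5487, -0.1419, 0.2497]
force: [-9.7, 5.6, 25.9]
```

```bash
python3 -m handwheel '-1 0 0 -3 0; 0.4 0 0 -3 0; 0.6 0 0 -3 0; 1 0 0 -3 0; 1 0 0 -3 0'; python3 -m handwheel '1 0 0 -20 0; 1 0 0 -50 0; 1 0 0 -90 0; 1 0 0 -120 0; 1 0 0 -120 0'
python3 - <<'E'
from h import *
im=manip.get_image("side");M,ce=blob(im,(0,0,110),(180,70,255),(245,125,285,190))
ax=lambda p:np.array([p[2],p[3],-1])/np.sqrt(1+p[2]**2+p[3]**2)
def cost(p):
    a=ax(p);return np.abs(sil("side",cup_pts(np.array([p[0],p[1],.03])-.09*a,a))-M).sum()
x0=np.array([.5485,-.142,0,0]);b=minimize(cost,x0,method="Nelder-Mead",options=dict(initial_simplex=[x0]+[x0+e for e in np.diag([.01,.01,.1,.1])]))
print(b.x,b.fun,cost(x0),M.sum())
j=cv2.resize(im[100:200,210:320],None,fx=5,fy=5,interpolation=cv2.INTER_CUBIC);h=cv2.convexHull(proj("side",cup_pts(np.array([.5485,-.142,.12]),np.array([0,0,-1.]))).astype(np.float32))
cv2.polylines(j,[np.round((h-[210,100]+.5)*5).astype(int)],True,(0,0,255),1);cv2.imwrite("pics/seat.png",j)
to([.5113,-.2539,.30],None)
E
```

```text
t: 12.25
eef_pos: [0.5487, -0.1419, 0.2483]
ee_rot: [0.866, -0.5, -0.0, 0.0]
force: [-0.4, -0.5, 0.5]
gripper_width: 1.001
finger_force: 0.0
t: 12.88
eef_pos: [0.5492, -0.1421, 0.3714]
ee_rot: [0.866, -0.5, 0.003, -0.001]
force: [0.1, -0.0, -0.1]
gripper_width: 1.002
finger_force: 0.0
[ 5.54373929e-01 -1.45298199e-01  1.24116884e-02  1.71102968e-04] 490.75 579.625 1060
t 12.93 pos [ 0.5488 -0.1419  0.3694] xang -60.0 -> shift [78.3 88.6 69.3] turn 0 q [ 0.02  0.3   0.08 -0.   -1.35  0.5 ] w 0.996
```

View pics/seat.png

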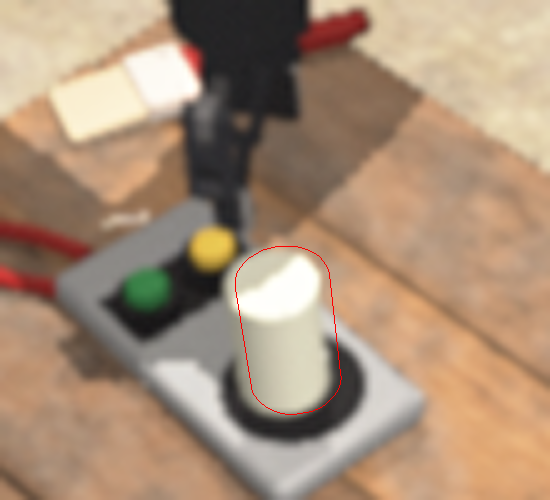

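The cup stands upright on the seat a few mm off centre, within the collar's clearance; the red outline marks the nominal pose. Next I'll shut the gripper and move over the yellow button.

```bash
python3 -m handwheel '-1 39 44 0 0; -1 78 89 0 0; -1 78 89 60 0; -1 78 89 120 0; -1 78 89 135 0'
python3 -c "
from h import *
to([.5113,-.2539,.203])"
```

```text
t: 13.55
eef_pos: [0.5084, -0.2535, 0.2288]
ee_rot: [0.866, -0.501, -0.005, 0.001]
force: [0.2, -0.5, -0.2]
gripper_width: 0.005
finger_force: 0.0
t 13.55 pos [ 0.5084 -0.2535  0.2288] xang -60.1 -> shift [ 1.9 -2.5 25.7] turn 0 q [-0.19  0.41 -0.14 -0.   -1.03  0.71] w 0.005
```

```bash
python3 -m handwheel '-1 0 0 10 0; -1 0 0 16 0; -1 0 0 21 0; -1 0 0 24 0; -1 0 0 24 0'
```

```text
t: 14.18
eef_pos: [0.5109, -0.2539, 0.2169]
ee_rot: [0.866, -0.499, 0.003, 0.0]
force: [-15.6, 10.4, 38.2]
gripper_width: 0.004
finger_force: 19.1
```

The button is on its stop: with the fingers shut, the tips reach about 186 mm ahead of the flange. I'll rise, then go to green.

```bash
python3 -m handwheel '-1 0 0 -12 0; -1 0 0 -35 0; -1 0 0 -35 0'
python3 -c "
from h import *
to([.5636,-.2589,.2175])"
```

```text
t: 14.55
eef_pos: [0.5118, -0.2541, 0.2477]
ee_rot: [0.866, -0.5, 0.003, -0.001]
force: [0.5, 0.2, -1.1]
gripper_width: -0.001
finger_force: 0.0
t 14.55 pos [ 0.5118 -0.2541  0.2477] xang -60.0 -> shift [ 29.9 -42.3  30.6] turn 0 q [-0.19  0.39 -0.11  0.   -1.06  0.71] w -0.001
```

```bash
python3 -m handwheel '-1 30 -42 0 0; -1 30 -42 0 0; -1 30 -42 15 0; -1 30 -42 22 0; -1 30 -42 22 0'; python3 -m handwheel '-1 0 0 4 0; -1 0 0 4 0'
```

```text
t: 15.18
eef_pos: [0.5611, -0.2587, 0.222]
ee_rot: [0.866, -0.5, -0.001, 0.0]
force: [-1.3, 1.1, 1.8]
gripper_width: -0.004
finger_force: 1.1
t: 15.42
eef_pos: [0.5616, -0.259, 0.2189]
ee_rot: [0.866, -0.5, -0.0, 0.0]
force: [-2.1, 0.8, 4.4]
gripper_width: -0.004
finger_force: 2.0
```

```bash
python3 -m handwheel '-1 0 0 3 0; -1 0 0 3 0'; python3 -m handwheel '-1 0 0 -15 0; -1 0 0 -50 0; -1 0 0 -100 0; -1 0 0 -150 0; -1 0 0 -150 0'
python3 - <<'E'
from h import *
im=manip.get_image("side");cv2.imwrite("pics/end.png",cv2.resize(im[100:200,210:320],None,fx=5,fy=5,interpolation=cv2.INTER_CUBIC))
E
```

```text
t: 15.68
eef_pos: [0.5617, -0.259, 0.2174]
ee_rot: [0.866, -0.5, 0.0, 0.0]
force: [-4.9, 2.7, 12.3]
gripper_width: 0.002
finger_force: 6.4
t: 16.3
eef_pos: [0.5627, -0.2594, 0.3711]
ee_rot: [0.866, -0.5, 0.005, -0.001]
force: [0.2, -0.9, 0.4]
gripper_width: -0.002
finger_force: 0.0
```

View pics/end.png

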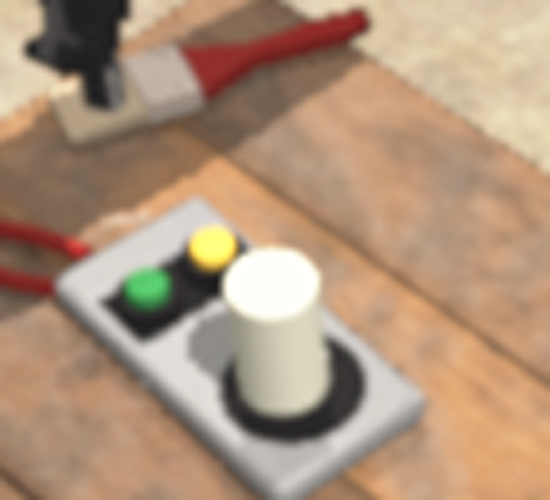

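The cup stands seated at about (282,400), both buttons are back up and the arm is clear, so I'm handing the job in.

```bash
python3 -c "
from station import manip
print(manip.job_done())"
```

```text
the job is handed in; nothing more can be done
None
```

The cup is seated mouth down over the peg and released, yellow then green were each pressed to the stop and came back up, and the job is handed in at about 16 s; no verdict came back.

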